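Sort packed from empty biscuit tins by heft

TASK

The four closed biscuit tins on the bakery counter look alike, but some are packed with shortbread and some are empty: pick each one up and feel its weight. Stand every packed tin in a compartment of its own in the black counter rack for sale, and every empty one in the shallow metal pan that goes back to the kitchen for filling. The shortbread breaks easily, so keep the tins upright, set them down rather than drop them, and leave the card reader, the loaf and the tongs where they are.

Things in the scene. Friction and masses are not known exactly. Their poses are not given: they have to be found in the camera images.
- tin_1: one of four closed, outwardly identical plain tinplate biscuit tins: upright cylinder, 64 mm diameter, 120 mm tall, lid flush (seam 95 mm up) and tight. Origin at the centre of its underside, z up. Starts upright on the counter, 25 mm or more clear of all else. Empty it weighs 0.11 to 0.12 kg, packed 0.28 to 0.36 kg; any tin may be either. The contents can shift about 1 mm inside
- tin_2: one of four closed, outwardly identical plain tinplate biscuit tins: upright cylinder, 64 mm diameter, 120 mm tall, lid flush (seam 95 mm up) and tight. Origin at the centre of its underside, z up. Starts upright on the counter, 25 mm or more clear of all else. Empty it weighs 0.11 to 0.12 kg, packed 0.28 to 0.36 kg; any tin may be either. The contents can shift about 1 mm inside
- tin_3: one of four closed, outwardly identical plain tinplate biscuit tins: upright cylinder, 64 mm diameter, 120 mm tall, lid flush (seam 95 mm up) and tight. Origin at the centre of its underside, z up. Starts upright on the counter, 25 mm or more clear of all else. Empty it weighs 0.11 to 0.12 kg, packed 0.28 to 0.36 kg; any tin may be either. The contents can shift about 1 mm inside
- tin_4: one of four closed, outwardly identical plain tinplate biscuit tins: upright cylinder, 64 mm diameter, 120 mm tall, lid flush (seam 95 mm up) and tight. Origin at the centre of its underside, z up. Starts upright on the counter, 25 mm or more clear of all else. Empty it weighs 0.11 to 0.12 kg, packed 0.28 to 0.36 kg; any tin may be either. The contents can shift about 1 mm inside
- rack: black sheet-steel counter rack for the packed tins, fixed, left or right of the tins (opposite the pan), 319 x 82 mm, walls 38 mm high, 3 mm thick, one row of four square compartments 76 mm wide inside, floor 4 mm above the counter. Origin at the centre of its underside; x along the row (within 0.2 rad of straight ahead of the robot), z up
- rack_cell0 (a point): centre of the floor of rack compartment 1 of 4, counted along the rack's x (at x = -118.5 mm, y = 0, z = 4 mm in the rack's frame); axes as the rack's
- rack_cell1 (a point): centre of the floor of rack compartment 2 of 4, counted along the rack's x (at x = -39.5 mm, y = 0, z = 4 mm in the rack's frame); axes as the rack's
- rack_cell2 (a point): centre of the floor of rack compartment 3 of 4, counted along the rack's x (at x = +39.5 mm, y = 0, z = 4 mm in the rack's frame); axes as the rack's
- rack_cell3 (a point): centre of the floor of rack compartment 4 of 4, counted along the rack's x (at x = +118.5 mm, y = 0, z = 4 mm in the rack's frame); axes as the rack's
- pan: shallow metal kitchen pan for the empty tins, fixed, on the side where the rack is not, 325 x 176 mm over its flat rim, 299 x 150 mm inside, rim 40 mm and floor 3 mm above the counter. Origin at the centre of its underside; x along its long side (within 0.2 rad of straight ahead of the robot), z up
- card_reader: bystander: white hand-sized card reader on a black stand, about 150 x 78 mm, 67 mm tall, beyond the tins. Origin at the centre of its underside
- loaf_board: bystander: crusty loaf on a wooden board 150 x 240 mm, 89 mm tall, beyond the tins. Origin at the centre of the board's underside
- tongs: bystander: steel pastry tongs lying open on the counter beyond the tins, across the robot's view, about 230 mm long and 18 mm high. Origin between the two arms, at counter height

How it is judged:
At the end, for the whole second after the job is handed in: Every packed tin (resting with more than 1.95 N) stands in a compartment of the rack and every empty one (less than 1.95 N) inside the pan, each flat on the floor there (within 5 mm), upright within 0.1 rad (about 6 degrees), released and at rest (under 20 mm/s) (((x of tin_1 in the frame of rack between -0.135 and 0.135 m and y of tin_1 in the frame of rack between -0.015 and 0.015 m and z of tin_1 in the frame of rack between -0.01 and 0.009 m and contact force between tin_1 and rack above 1.95 N) or (x of tin_1 in the frame of pan between -0.14 and 0.14 m and y of tin_1 in the frame of pan between -0.06 and 0.06 m and z of tin_1 in the frame of pan between -0.01 and 0.008 m and contact force between tin_1 and pan below 1.95 N)) and angle between each of tin_1, tin_2, tin_3, tin_4's own z axis and vertical below 0.1 rad and linear speed of each of tin_1, tin_2, tin_3, tin_4 below 0.02 m/s and ((x of tin_2 in the frame of rack between -0.135 and 0.135 m and y of tin_2 in the frame of rack between -0.015 and 0.015 m and z of tin_2 in the frame of rack between -0.01 and 0.009 m and contact force between tin_2 and rack above 1.95 N) or (x of tin_2 in the frame of pan between -0.14 and 0.14 m and y of tin_2 in the frame of pan between -0.06 and 0.06 m and z of tin_2 in the frame of pan between -0.01 and 0.008 m and contact force between tin_2 and pan below 1.95 N)) and ((x of tin_3 in the frame of rack between -0.135 and 0.135 m and y of tin_3 in the frame of rack between -0.015 and 0.015 m and z of tin_3 in the frame of rack between -0.01 and 0.009 m and contact force between tin_3 and rack above 1.95 N) or (x of tin_3 in the frame of pan between -0.14 and 0.14 m and y of tin_3 in the frame of pan between -0.06 and 0.06 m and z of tin_3 in the frame of pan between -0.01 and 0.008 m and contact force between tin_3 and pan below 1.95 N)) and ((x of tin_4 in the frame of rack between -0.135 and 0.135 m and y of tin_4 in the frame of rack between -0.015 and 0.015 m and z of tin_4 in the frame of rack between -0.01 and 0.009 m and contact force between tin_4 and rack above 1.95 N) or (x of tin_4 in the frame of pan between -0.14 and 0.14 m and y of tin_4 in the frame of pan between -0.06 and 0.06 m and z of tin_4 in the frame of pan between -0.01 and 0.008 m and contact force between tin_4 and pan below 1.95 N))); the robot touches nothing.
It fails at once if a tin is tipped more than about 35 degrees, so that the biscuits would tumble (angle between any of tin_1, tin_2, tin_3, tin_4's own z axis and vertical above 0.6 rad).
It fails at once if a tin is dropped: let go more than about 20 mm above what it lands on ((linear speed of tin_1 above 0.6 m/s and contact force between tin_1 and the fingers below 0.05 N) or (linear speed of tin_2 above 0.6 m/s and contact force between tin_2 and the fingers below 0.05 N) or (linear speed of tin_3 above 0.6 m/s and contact force between tin_3 and the fingers below 0.05 N) or (linear speed of tin_4 above 0.6 m/s and contact force between tin_4 and the fingers below 0.05 N)).
It fails at once if the card reader, the loaf on its board or the tongs are moved by more than 25 mm (distance of any of card_reader, loaf_board, tongs from where it was at the start of the episode above 0.025 m).
It also fails if it takes over 72 s, if anything falls off the work surface, if the arm or the gripper's body presses on something with over 40 N, if the wrist force passes 120 N, or if a joint passes its speed limit or range.

ROBOT

A 6-joint arm with a two-finger parallel gripper is mounted at the origin on the work surface. World frame = base frame: x ahead of the robot, y to its left, z up, the work surface at z = 0. Lengths are in m, angles in rad, forces in N, time in s.
With the tool pointing down it reaches from about 0.3 to 0.75 m from the base axis. Payload 8.5 kg.
Tool frame: the origin (TCP) lies at the very end of the fingers, on their centre line; the grasp point (between the pads) lies 19 mm behind it; y points along the fingers, x is the direction in which the jaws open and shut, and the axes are right-handed (so a half turn about y gives the same grasp; the last joint's range is limited). The gripper opens to 88 mm and grips with 3 to 60 N. Pads are 18 mm wide; open, the fingers measure 123 mm over their backs; the gripper's body (75 mm by 187 mm) begins 45 mm behind the grasp point.
Start: joints at [0.984, 0.381, 1.297, -0, 1.464, -0.215], TCP at [0.2, 0.512, 0.239] pointing down, gripper open.
Joint ranges: [-3.11, 3.11], [-0.89, 2.33], [0.22, 2.48], [-1.42, 4.56], [0.17, 2.85], [-2.88, 2.88]. Speed limits (rad/s): [2.39, 2.39, 3.14, 3.14, 3.14, 3.14].

INTERFACE

Orientations are given as a rotation vector (axis times angle).
In Python, from bench import arm gives the robot as it stands.
- The arm moves only by the tool drive_tool, never from a script. Its argument "targets" is a list of rows, each a list of 3 entries, a list of its own where there are three numbers: the turn, a rotation vector about the tool's x, y, z in degrees, then the shift along the tool's x, y, z in m, then the closure, from -1 (fully open) to 1 (shut). In form: [[[rx, ry, rz], [x, y, z], hand], ...]. A call has 1 to 5 rows; each row shifts and turns the commanded pose from where the row before left it, along the tool's axes as they then stand; what a row does not reach is not made up. A row lasts 1/12 s, in which the tool goes at most 41.7 mm and 7.16 degrees, less where a joint would pass 70% of its speed; a pose out of reach is approached as far as the arm can. A call with a gripper value outside its range is refused whole. The fingers move at their own pace and stop on an object; "squeeze" is the grip in N (left out, the last holds). Time passes only in rows, so rows that do not move let the fingers close. It gives the time, the measured TCP pose, the force and the opening at its end, in the units of the state.
- arm.get_state(): the state, without advancing time (a new reading comes with each control period).
- arm.grab_frame(name): name is "side" or "top" or "wrist"; returns a dict with "pixels" (480x640x3 uint8, red, green, blue), "mtx" (3x3 intrinsics, pixels), "extrinsics" (4x4, takes a point from world to camera coordinates). Camera axes: x right, y up, looking along -z (the intrinsics and any distortion apply to the point x, -y, -z); pixel columns grow to the right and rows downward; lengths in m; the calibration is good to about 2 mm. A picture is of the moment at which its call begins. There is no depth.
- arm.close_job(): hands the job in, once; it reports no verdict.
The state is a dict: "time": time; "qpos": joint angles; "joint_velocities": joint speeds; "tau": joint torques, N m; "ee_pos": TCP position; "orientation": TCP orientation; "force": force on the tool from outside, world axes, zero at the start; "moment": the same for the moment, N m; "finger_gap": finger opening in m.
Only numpy, scipy, OpenCV 4.12 (cv2) and the standard library are available. Lean on these libraries where they do the work, as an engineer would, in place of code of your own. Each camera call takes 0.05 s, during which the arm holds its last target. There are 200 camera calls.

## Working session

There is one attempt and no reset: what is moved stays moved. The work goes in short steps, Python scripts to look and compute and a tool call to move; the robot and the scene stay as the last step left them, time stands still between calls to the robot, and variables do not carry over. Pictures are saved under pics/ and viewed, about 8 in all and at most 12, crops included, and the job is handed in when it is done.

Besides the shell and the picture viewer there is one more tool, called after "Request:" in YAML: its name, and indented under it one key for each argument. drive_tool: Moves the arm, as the interface text tells. Its arguments: {"type":"object","properties":{"targets":{"type":"array","items":{"type":"array"}},"squeeze":{"type":"number"}},"required":["targets"]}

```bash
mkdir -p pics; ls; cat > h.py <<'E'
import numpy as np, cv2
from bench import arm
def ray(f,u,v):
    K=np.array(f["mtx"]);E=np.array(f["extrinsics"]);R=E[:3,:3];t=E[:3,3]
    d=np.linalg.inv(K)@np.array([u,v,1.]);d=R.T@np.array([d[0],-d[1],-d[2]])
    return -R.T@t,d
def onz(f,u,v,z):
    c,d=ray(f,u,v);return c+d*(z-c[2])/d[2]
def proj(f,p):
    K=np.array(f["mtx"]);E=np.array(f["extrinsics"]);q=E[:3,:3]@np.array(p)+E[:3,3]
    w=K@np.array([q[0],-q[1],-q[2]]);return w[:2]/w[2]
E
python3 - <<'E'
from h import *
print(arm.get_state())
for n in ("top","side"):
    f=arm.grab_frame(n);cv2.imwrite(f"pics/{n}0.png",f["pixels"][:,:,::-1]);np.save(f"pics/{n}0.npy",f,allow_pickle=True)
    print(n,[k for k in f],ray(f,320,240),f["mtx"])
E
```

```text
pics
{'time': 0.0, 'qpos': array([ 9.83718248e-01,  3.81186280e-01,  1.29826375e+00,  6.31200025e-07,
        1.46359355e+00, -2.15333697e-01]), 'joint_velocities': array([ 1.68944225e-04,  6.26549813e-04, -1.48234220e-03, -1.35370216e-04,
       -4.11698755e-05, -4.54715936e-04]), 'tau': array([ 3.06844722e-04, -4.37936711e+01, -2.24558204e+01,  7.13476189e-02,
        3.52196221e-02, -1.07875667e-04]), 'ee_pos': array([0.19964124, 0.51218323, 0.23814198]), 'orientation': array([-1.36299885, -0.93011285,  0.93233325]), 'force': array([ 0.10196648, -0.1929617 ,  0.63695855]), 'moment': array([-0.05381692,  0.06804793, -0.01580016]), 'finger_gap': 0.08826861353359344}
top ['pixels', 'mtx', 'extrinsics'] (array([0.46881757, 0.00173373, 1.06607059]), array([ 0.09404398, -0.01541681, -0.99551166])) [[465.90690609   0.         315.78189391]
 [  0.         465.90690609 236.92898018]
 [  0.           0.           1.        ]]
side ['pixels', 'mtx', 'extrinsics'] (array([ 0.22560722, -0.87786407,  0.59025591]), array([ 0.31136249,  0.81102834, -0.49548162])) [[473.18690095   0.         320.62868205]
 [  0.         473.18690095 246.91958275]
 [  0.           0.           1.        ]]
```

View pics/top0.png

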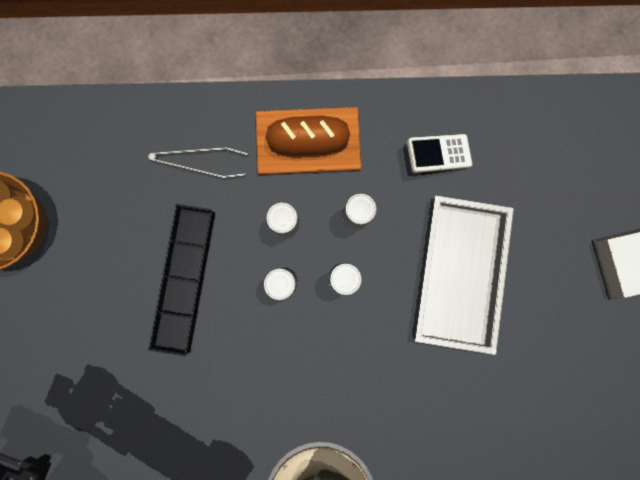

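View pics/side0.png

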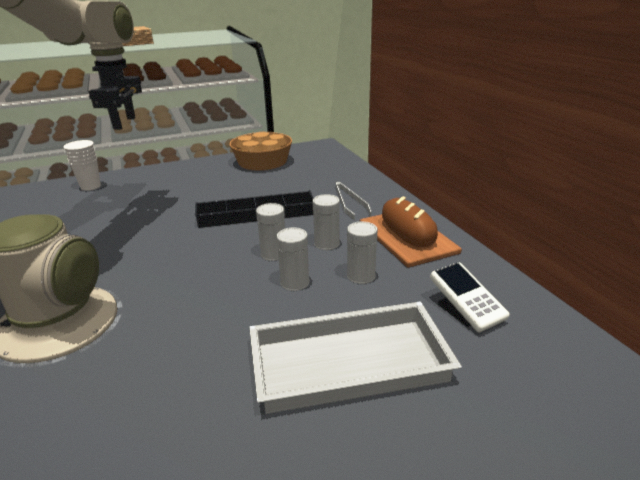

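Top view: tins at about (282,218), (361,209), (279,284) and (346,279). The rack is on the left (corners ~(178,206), (214,210), (187,354), (150,349)) and the pan on the right (~(436,197), (513,207), (495,353), (416,342)). The side view agrees with this layout.

```bash
python3 - <<'E'
from h import *
from scipy.spatial.transform import Rotation as R
s=arm.get_state();print(R.from_rotvec(s["orientation"]).as_matrix().round(3))
f=np.load("pics/top0.npy",allow_pickle=True).item();im=f["pixels"]
hsv=cv2.cvtColor(im,cv2.COLOR_RGB2HSV);g=im.min(2)
m=((g>150)).astype(np.uint8)
cs,_=cv2.findContours(m,cv2.RETR_EXTERNAL,cv2.CHAIN_APPROX_NONE)
for c in cs:
    a=cv2.contourArea(c)
    if a<300: continue
    (u,v),r=cv2.minEnclosingCircle(c)
    if 200<u<400 and 180<v<310:
        p=onz(f,u,v,.12);print("tin",u,v,r,a,p.round(4))
    elif a>5000:
        b=cv2.minAreaRect(c);bp=cv2.boxPoints(b);q=np.array([onz(f,*x,.04) for x in bp])
        print("pan",bp.round(1).tolist(),q.round(4).tolist(),q.mean(0),np.linalg.norm(q-np.roll(q,1,0),axis=1))
m=((im.max(2)<38)).astype(np.uint8);m[:200]=0;m[360:]=0;m[:,:140]=0;m[:,225:]=0
m=cv2.morphologyEx(m,cv2.MORPH_CLOSE,np.ones((7,7)))
cs,_=cv2.findContours(m,cv2.RETR_EXTERNAL,cv2.CHAIN_APPROX_NONE)
c=max(cs,key=cv2.contourArea);bp=cv2.boxPoints(cv2.minAreaRect(c));q=np.array([onz(f,*x,.038) for x in bp])
print("rack",bp.round(1).tolist(),q.round(4).tolist(),q.mean(0),np.linalg.norm(q-np.roll(q,1,0),axis=1))
v=im.copy()[180:380,130:530];v=cv2.resize(v,None,fx=2,fy=2,interpolation=2);cv2.imwrite("pics/crop.png",np.clip(v[:,:,::-1].astype(float)*1.6,0,255))
for n in [(60,40,200)]: pass
x,y,z=s["ee_pos"]
E
```

```text
[[ 0.363 -0.001 -0.932]
 [ 0.932 -0.001  0.363]
 [-0.001 -1.     0.   ]]
tin 279.0302429199219 283.7313232421875 15.566577911376953 714.5 [0.4714 0.072  0.12  ]
tin 345.42724609375 278.88433837890625 15.571022033691406 717.0 [ 0.478  -0.0624  0.12  ]
tin 281.5 217.5 15.182326316833496 680.0 [0.6063 0.0648 0.12  ]
pan [[414.3999938964844, 343.20001220703125], [435.0, 195.1999969482422], [516.0999755859375, 206.5], [495.5, 354.5]] [[0.3365, -0.213, 0.04], [0.6604, -0.2738, 0.04], [0.6306, -0.4537, 0.04], [0.3083, -0.3873, 0.04]] [ 0.48394368 -0.33195161  0.04      ] [0.17660169 0.32951041 0.18236263 0.3291291 ]
tin 360.5 208.5 15.182326316833496 676.5 [ 0.6212 -0.0977  0.12  ]
rack [[149.0, 348.5], [175.6999969482422, 203.6999969482422], [215.60000610351562, 211.0], [188.89999389648438, 355.8999938964844]] [[0.3391, 0.3614, 0.038], [0.6549, 0.3058, 0.038], [0.6363, 0.2168, 0.038], [0.3214, 0.2751, 0.038]] [0.48791235 0.28975249 0.038     ] [0.08807935 0.32068683 0.09090373 0.320218  ][ WARN:0@0.588] global loadsave.cpp:1063 imwrite_ Unsupported depth image for selected encoder is fallbacked to CV_8U.
```

View pics/crop.png

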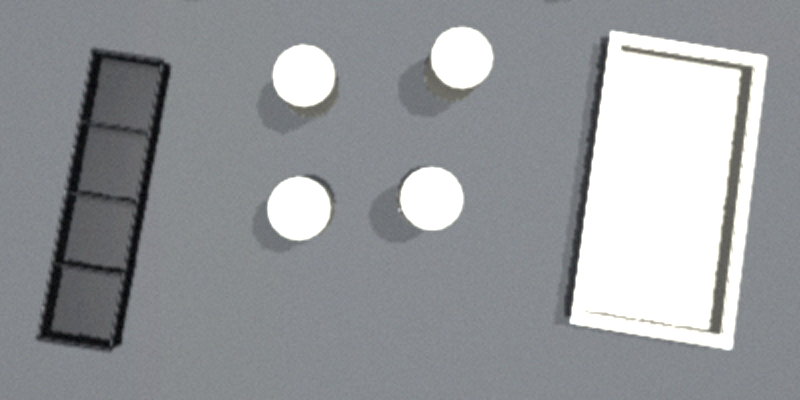

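The crop confirms the rack on the left, the four tins, and the pan on the right. I'll set the jaw yaw to about 80°, which matches both the rack and the pan, and move over the rack for a wrist view.

Request:
drive_tool:
  targets:
    - [[0,-5.65,0],[0,0,0],-1]
    - [[0,-5.65,0],[0,0,0],-1]
    - [[0,0,0],[-0.021,0,-0.0316],-1]
    - [[0,0,0],[-0.021,0,-0.0316],-1]
    - [[0,0,0],[-0.021,0,-0.0316],-1]
  squeeze: 20

```text
time: 0.52
ee_pos: [0.2826, 0.4329, 0.2384]
orientation: [-1.286, -1.08, 1.082]
force: [0.4, 1.0, -0.3]
finger_gap: 0.088
```

Request:
drive_tool:
  targets:
    - [[0,0,0],[-0.021,0,-0.0316],-1]
    - [[0,0,0],[-0.021,0,-0.0316],-1]
    - [[0,0,0],[-0.021,0,-0.0316],-1]
    - [[0,0,0],[-0.021,0,-0.0316],-1]
    - [[0,0,0],[-0.021,0,-0.0316],-1]

```text
time: 0.93
ee_pos: [0.4205, 0.3015, 0.2386]
orientation: [-1.287, -1.079, 1.08]
force: [-0.3, 0.7, -0.1]
finger_gap: 0.0883
```

Request:
drive_tool:
  targets:
    - [[0,0,0],[0,0,0],-1]
    - [[0,0,0],[0,0,0],-1]

```text
time: 1.1
ee_pos: [0.4205, 0.3019, 0.2382]
orientation: [-1.288, -1.076, 1.078]
force: [-0.8, -0.4, 0.6]
finger_gap: 0.0883
```

```bash
cat >> h.py <<'E'
from scipy.spatial.transform import Rotation as R
def to(p):
    "tool-axis shift from the measured pose to p"
    s=arm.get_state();M=R.from_rotvec(s["orientation"]).as_matrix()
    print("t",round(s["time"],2),"pos",s["ee_pos"].round(4),"yaw",np.degrees(np.arctan2(M[1,0],M[0,0])).round(2),"tilt",M[2].round(3),"F",s["force"].round(2),"gap",round(s["finger_gap"],4),"q",s["qpos"].round(2))
    for t in np.atleast_2d(p):
        d=M.T@(t-s["ee_pos"]);print(" to",t.round(4),"shift",d.round(4),"rows",np.ceil(np.linalg.norm(d)/.0415))
E
python3 - <<'E'
from h import *
f=arm.grab_frame("wrist");cv2.imwrite("pics/w1.png",f["pixels"][:,:,::-1]);np.save("pics/w1.npy",f,allow_pickle=True)
to([.4714,.072,.1])
print(ray(f,320,240))
E
```

```text
t 1.15 pos [0.4195 0.3028 0.2384] yaw 79.93 tilt [-0.    -1.     0.001] F [-0.8  -0.12 -0.01] gap 0.0879 q [ 0.4   0.32  1.39  0.    1.43 -1.  ]
 to [0.4714 0.072  0.1   ] shift [-0.2182  0.1384 -0.0917] rows 7.0
(array([0.35221337, 0.31462249, 0.3849188 ]), array([ 0.2662934 , -0.04940317, -0.96262899]))
```

View pics/w1.png

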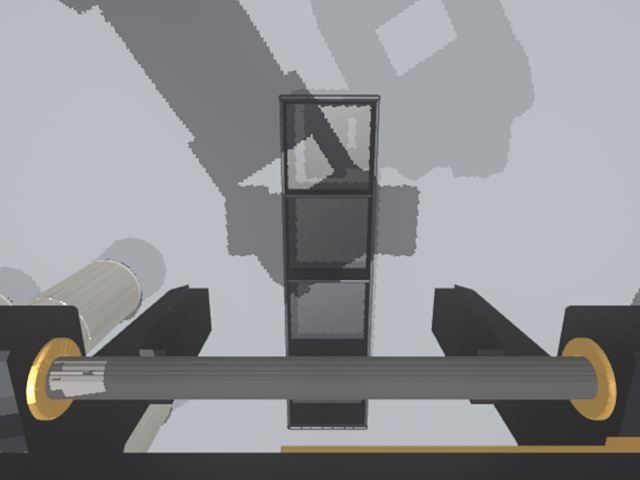

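The wrist view shows the rack running straight down the picture. Its outer rim corners are at (281,96), (380,96), (288,428) and (367,428), with dividers at rows 195 and 281.

```bash
python3 - <<'E'
from h import *
f=np.load("pics/w1.npy",allow_pickle=True).item()
P=np.array([onz(f,u,v,.038)[:2] for u,v in [(281,96.5),(379.5,96.5),(288,428),(367,428)]])
print(P.round(4),P.mean(0))
d=(P[2]+P[3]-P[0]-P[1])/2;print(np.linalg.norm(d),np.degrees(np.arctan2(d[1],d[0])),np.linalg.norm(P[0]-P[1]),np.linalg.norm(P[2]-P[3]))
for v in(195,281): print(onz(f,330,v,.038))
# check: project predicted rack corners/dividers back in top & wrist
t=np.load("pics/top0.npy",allow_pickle=True).item()
c=P.mean(0);a=np.arctan2(d[1],d[0]);X=np.array([np.cos(a),np.sin(a)]);Y=np.array([-X[1],X[0]])
for x,y in [(-.1595,.041),(-.1595,-.041),(.1595,.041),(.1595,-.041),(-.079,0),(0,0)]:
    p=np.r_[c+x*X+y*Y,.038];print(x,y,proj(f,p).round(1),proj(t,p).round(1))
# pan by inner-edge / side view: rim outer mask via side is skipped; top outer rim edges
im=t["pixels"];m=(im.min(2)>120).astype(np.uint8);m[:,:400]=0;m[:,530:]=0;m[:185]=0
c2=max(cv2.findContours(m,0,1)[0],key=cv2.contourArea);q=cv2.approxPolyDP(c2,6,True)[:,0]
print([(x.tolist(),onz(t,*x,.04)[:2].round(4).tolist()) for x in q])
E
```

```text
[[0.3233 0.2873]
 [0.3376 0.3661]
 [0.64   0.2285]
 [0.6546 0.3085]] [0.48887441 0.29759646]
0.3221502464547963 -10.395231444558274 0.08006848849886276 0.08129910267956125
[0.40985005 0.31258613 0.038     ]
[0.48839848 0.29887504 0.038     ]
-0.1595 0.041 [380.6  98.7] [146.5 348.4]
-0.1595 -0.041 [279.9  98.4] [183.8 354.5]
0.1595 0.041 [367.4 426.8] [174.1 204.5]
0.1595 -0.041 [287.6 426.7] [210.3 210.2]
-0.079 0 [329.4 196.6] [172.2 314.2]
0 0 [328.7 281.7] [178.9 278.3]
[([435, 195], [0.6607, -0.2738]), ([415, 341], [0.3412, -0.2144]), ([495, 354], [0.3093, -0.3862]), ([513, 208], [0.6273, -0.4465])]
```

Request:
drive_tool:
  targets:
    - [[0,0,0],[-0.0364,0,-0.0153],-1]
    - [[0,0,0],[-0.0364,0,-0.0153],-1]
    - [[0,0,0],[-0.0364,0,-0.0153],-1]
    - [[0,0,0],[-0.0364,0,-0.0153],-1]
    - [[0,0,0],[-0.0364,0,-0.0153],-1]

```text
time: 1.57
ee_pos: [0.4626, 0.1104, 0.2389]
orientation: [-1.285, -1.082, 1.082]
force: [0.7, -0.4, 0.1]
finger_gap: 0.0881
```

Request:
drive_tool:
  targets:
    - [[0,0,0],[-0.0364,0,-0.0153],-1]
    - [[0,0,0],[0,0.03,0],-1]
    - [[0,0,0],[0,0.02,0],-1]
    - [[0,0,0],[0,0,0],-1]

```text
time: 1.9
ee_pos: [0.47, 0.0729, 0.1857]
orientation: [-1.281, -1.075, 1.083]
force: [-1.5, 0.1, 0.5]
finger_gap: 0.0882
```

```bash
python3 - <<'E'
from h import *
f=arm.grab_frame("wrist");cv2.imwrite("pics/w2.png",f["pixels"][:,:,::-1]);np.save("pics/w2.npy",f,allow_pickle=True)
to([.4714,.072,.08])
print([proj(f,(x,y,.12)).round(1) for x,y in[(.4714,.072),(.4714,.104),(.4714,.04),(.4394,.072)]])
E
```

```text
t 1.95 pos [0.4709 0.0731 0.1878] yaw 80.08 tilt [-0.    -1.     0.004] F [0.58 0.1  0.28] gap 0.0884 q [-0.1   0.3   1.58  0.    1.27 -1.49]
 to [0.4714 0.072  0.08  ] shift [-0.001   0.1078 -0.0011] rows 3.0
[array([318.7, 260.1]), array([375.8, 250.5]), array([262.3, 269.7]), array([308.2, 204.1])]
```

View pics/w2.png

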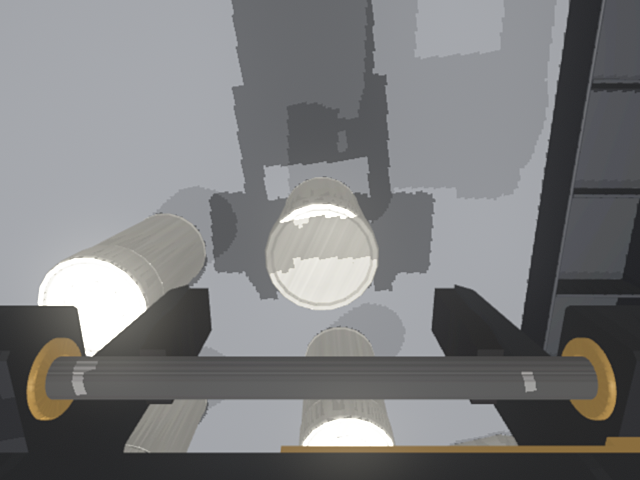

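In the wrist view the first tin's lid is centred at about (322,254), against a prediction of (319,260). That puts it about (-3,+2) mm from the top-camera estimate, so I'll apply that offset to the other targets too. Descending and gripping.

Request:
drive_tool:
  targets:
    - [[0,0,0],[0.001,0.036,0.003],-1]
    - [[0,0,0],[0,0.036,0],-1]
    - [[0,0,0],[0,0.036,0],-1]
    - [[0,0,0],[0,0,0],1]
    - [[0,0,0],[0,0,0],1]
  squeeze: 25

```text
time: 2.37
ee_pos: [0.4694, 0.0745, 0.0815]
orientation: [-1.285, -1.08, 1.081]
force: [0.6, -0.7, 0.9]
finger_gap: 0.0768
```

Request:
drive_tool:
  targets:
    - [[0,0,0],[0,0,0],1]
    - [[0,0,0],[0,0,0],1]
    - [[0,0,0],[0,0,0],1]
    - [[0,0,0],[0,0,0],1]

```text
time: 2.7
ee_pos: [0.4707, 0.0735, 0.0831]
orientation: [-1.29, -1.083, 1.077]
force: [-0.8, 0.1, 8.2]
finger_gap: 0.064
```

```bash
python3 - <<'E'
from h import *
to([.4714,.072,.08])
E
```

```text
t 2.7 pos [0.4707 0.0735 0.0831] yaw 80.0 tilt [ 0.001 -1.    -0.005] F [-0.85  0.11  8.2 ] gap 0.064 q [-0.09  0.44  1.73  0.    0.97 -1.49]
 to [0.4714 0.072  0.08  ] shift [-0.0014  0.0031 -0.001 ] rows 1.0
```

Request:
drive_tool:
  targets:
    - [[0,0,0],[0,-0.01,0],1]
    - [[0,0,0],[0,-0.02,0],1]
    - [[0,0,0],[0,-0.02,0],1]
    - [[0,0,0],[0,0,0],1]
    - [[0,0,0],[0,0,0],1]

```text
time: 3.12
ee_pos: [0.4696, 0.0736, 0.1317]
orientation: [-1.289, -1.082, 1.078]
force: [-0.4, 0.7, -2.1]
finger_gap: 0.0644
```

Request:
drive_tool:
  targets:
    - [[0,0,0],[0,0,0],1]

```text
time: 3.2
ee_pos: [0.4688, 0.0736, 0.1303]
orientation: [-1.286, -1.079, 1.08]
force: [-0.1, -0.2, -3.0]
finger_gap: 0.064
```

Request:
drive_tool:
  targets:
    - [[0,0,0],[0,0,0],1]

```text
time: 3.28
ee_pos: [0.4687, 0.0736, 0.1299]
orientation: [-1.285, -1.078, 1.08]
force: [-0.1, 0.0, -2.3]
finger_gap: 0.0639
```

Request:
drive_tool:
  targets:
    - [[0,0,0],[0,0,0],1]

```text
time: 3.37
ee_pos: [0.4688, 0.0736, 0.1299]
orientation: [-1.285, -1.078, 1.081]
force: [-0.5, -0.9, -2.9]
finger_gap: 0.0643
```

```bash
python3 - <<'E'
from h import *
to([[.6055,.2755,.14],[.482-.1,-.328+.02,.14]])
E
```

```text
t 3.37 pos [0.4688 0.0736 0.1299] yaw 80.0 tilt [-0.    -1.     0.002] F [-0.5  -0.87 -2.9 ] gap 0.0643 q [-0.09  0.37  1.67  0.    1.1  -1.49]
 to [0.6055 0.2755 0.14  ] shift [ 0.2226 -0.0103 -0.0995] rows 6.0
 to [ 0.382 -0.308  0.14 ] shift [-0.3909 -0.01    0.0192] rows 10.0
```

The settled readings average about -2.7 N, so this tin is packed. Moving it over the far rack cell and checking alignment there.

Request:
drive_tool:
  targets:
    - [[0,0,0],[0.02,-0.005,-0.009],1]
    - [[0,0,0],[0.038,-0.005,-0.017],1]
    - [[0,0,0],[0.038,0,-0.017],1]
    - [[0,0,0],[0.038,0,-0.017],1]
    - [[0,0,0],[0.038,0,-0.017],1]

```text
time: 3.78
ee_pos: [0.5754, 0.2311, 0.1399]
orientation: [-1.286, -1.078, 1.08]
force: [1.4, -0.0, -2.3]
finger_gap: 0.0642
```

Request:
drive_tool:
  targets:
    - [[0,0,0],[0.033,0,-0.0145],1]
    - [[0,0,0],[0.018,0,-0.008],1]
    - [[0,0,0],[0,0,0],1]
    - [[0,0,0],[0,0,0],1]

```text
time: 4.12
ee_pos: [0.6055, 0.2762, 0.139]
orientation: [-1.285, -1.078, 1.082]
force: [-0.3, -0.6, -2.6]
finger_gap: 0.0641
```

```bash
python3 - <<'E'
from h import *
f=arm.grab_frame("wrist");g=arm.grab_frame("side")
np.save("pics/w3.npy",f,allow_pickle=True);np.save("pics/s3.npy",g,allow_pickle=True)
a=f["pixels"];b=cv2.resize(g["pixels"][120:300,150:390],None,fx=1.667,fy=1.667)
v=np.zeros((480,800,3),np.uint8);v[:,:400]=a[:,120:520];v[:300,400:]=b[:300,:400]
cv2.imwrite("pics/c3.png",v[:,:,::-1])
to([.6055,.2755,.14])
E
```

```text
t 4.22 pos [0.6053 0.2749 0.1399] yaw 79.97 tilt [-0.001 -1.     0.002] F [ 0.08  0.57 -3.27] gap 0.0644 q [ 0.25  0.66  1.1  -0.    1.39 -1.15]
 to [0.6055 0.2755 0.14  ] shift [ 0.0007 -0.0001 -0.0001] rows 1.0
```

View pics/c3.png

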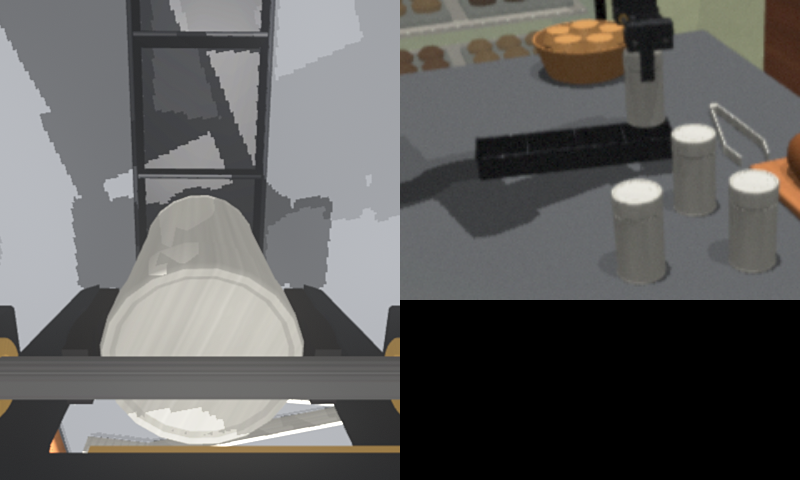

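The wrist crop shows the rack edges at about x=134 and 270 (row 40), with dividers at rows 35 and 175. The tin looks centred between the walls.

```bash
python3 - <<'E'
from h import *
f=np.load("pics/w3.npy",allow_pickle=True).item()
for u,v in[(253,40),(390,40),(256,170),(386,170)]: print((u,v),onz(f,u,v,.038).round(4))
X=np.array([.984,-.178]);Y=np.array([.178,.984])
c=np.array([.489,.2965])
for v in(35,175): p=onz(f,323,v,.038)[:2];print(p,(p-c)@X,(p-c)@Y)
for u,v in[(253,40),(390,40),(256,170),(386,170)]: print((onz(f,u,v,.038)[:2]-c)@Y)
im=f["pixels"].astype(int)
for r in(60,100,140): print(r,im[r,240:275:1].sum(1).tolist(),im[r,375:400].sum(1).tolist())
E
```

```text
(253, 40) [0.4845 0.2594 0.038 ]
(390, 40) [0.4978 0.335  0.038 ]
(256, 170) [0.5553 0.2455 0.038 ]
(386, 170) [0.569  0.3234 0.038 ]
[0.4887847  0.29849677] -0.0005672852737761453 0.0019265003206671333
[0.56535972 0.28511963] 0.07716367393135848 0.002393742466261298
-0.03728701484013481
0.039498077836439945
-0.03840254459882625
0.04072828261796041
60 [351, 348, 352, 350, 350, 351, 354, 328, 244, 186, 201, 197, 181, 150, 139, 137, 138, 140, 141, 140, 142, 199, 244, 209, 205, 204, 208, 204, 205, 206, 208, 231, 263, 263, 261] [470, 467, 472, 478, 394, 174, 155, 165, 169, 170, 168, 168, 219, 292, 316, 291, 273, 381, 499, 492, 489, 519, 557, 558, 557]
100 [351, 353, 352, 354, 352, 350, 351, 355, 353, 308, 213, 197, 199, 191, 163, 142, 144, 143, 143, 145, 142, 142, 162, 193, 199, 199, 201, 201, 201, 201, 204, 199, 198, 228, 263] [458, 465, 401, 234, 159, 163, 165, 166, 164, 164, 195, 253, 276, 263, 253, 376, 498, 495, 489, 490, 491, 490, 489, 491, 489]
140 [354, 353, 352, 355, 355, 354, 352, 351, 356, 356, 337, 251, 164, 168, 175, 166, 152, 148, 149, 147, 149, 146, 149, 158, 181, 197, 195, 199, 199, 199, 198, 201, 199, 199, 199] [378, 192, 150, 157, 164, 158, 161, 158, 188, 242, 272, 265, 254, 375, 498, 494, 490, 488, 489, 489, 490, 491, 486, 490, 489]
```

Request:
drive_tool:
  targets:
    - [[0,0,0],[0.0015,0.015,0],1]
    - [[0,0,0],[0,0.02,0],1]
    - [[0,0,0],[0,0.012,0],1]
    - [[0,0,0],[0,0,0],1]
    - [[0,0,0],[0,0,0],1]

```text
time: 4.63
ee_pos: [0.6058, 0.2762, 0.0938]
orientation: [-1.287, -1.078, 1.08]
force: [-0.1, 0.5, -2.7]
finger_gap: 0.0641
```

Request:
drive_tool:
  targets:
    - [[0,0,0],[0,0.004,0],1]
    - [[0,0,0],[0,0,0],1]
    - [[0,0,0],[0,0,0],1]

```text
time: 4.88
ee_pos: [0.6063, 0.277, 0.0904]
orientation: [-1.287, -1.08, 1.079]
force: [0.1, -0.6, -2.7]
finger_gap: 0.0644
```

```bash
python3 - <<'E'
from h import *
to([.6055,.2765,.086])
E
```

```text
t 4.88 pos [0.6063 0.277  0.0904] yaw 79.99 tilt [ 0.    -1.    -0.001] F [ 0.07 -0.55 -2.68] gap 0.0644 q [ 0.25  0.71  1.15  0.    1.28 -1.14]
 to [0.6055 0.2765 0.086 ] shift [-0.0006  0.0044  0.0007] rows 1.0
```

Request:
drive_tool:
  targets:
    - [[0,0,0],[0,0.003,0],1]
    - [[0,0,0],[0,0,0],1]
    - [[0,0,0],[0,0,0],1]

```text
time: 5.13
ee_pos: [0.6064, 0.2772, 0.0872]
orientation: [-1.287, -1.081, 1.079]
force: [-0.2, -0.4, 0.0]
finger_gap: 0.0642
```

Request:
drive_tool:
  targets:
    - [[0,0,0],[0,0.002,0],1]
    - [[0,0,0],[0,0,0],1]
    - [[0,0,0],[0,0,0],1]

```text
time: 5.38
ee_pos: [0.6068, 0.2771, 0.0871]
orientation: [-1.289, -1.082, 1.078]
force: [-3.3, -2.9, 12.2]
finger_gap: 0.0643
```

Touchdown on the rack floor at TCP 0.087. Releasing.

Request:
drive_tool:
  targets:
    - [[0,0,0],[0,-0.0015,0],1]
    - [[0,0,0],[0,0,0],-1]
    - [[0,0,0],[0,0,0],-1]
    - [[0,0,0],[0,0,0],-1]
    - [[0,0,0],[0,0,0],-1]

```text
time: 5.8
ee_pos: [0.6061, 0.2772, 0.086]
orientation: [-1.287, -1.079, 1.08]
force: [-0.6, -1.0, 0.3]
finger_gap: 0.0876
```

Request:
drive_tool:
  targets:
    - [[0,0,0],[0,-0.02,0],-1]
    - [[0,0,0],[0,-0.035,0],-1]
    - [[0,0,0],[0,-0.025,0],-1]
    - [[0,0,0],[0,0,0],-1]

```text
time: 6.13
ee_pos: [0.6079, 0.2777, 0.172]
orientation: [-1.291, -1.088, 1.073]
force: [0.7, 0.5, 1.4]
finger_gap: 0.0876
```

```bash
python3 - <<'E'
from h import *
to([.603,.067,.165])
E
```

```text
t 6.13 pos [0.6079 0.2777 0.172 ] yaw 80.01 tilt [ 0.004 -1.    -0.009] F [0.72 0.54 1.38] gap 0.0876 q [ 0.25  0.63  1.05  0.    1.45 -1.14]
 to [0.603 0.067 0.165] shift [-0.2084  0.0064 -0.0316] rows 6.0
```

Request:
drive_tool:
  targets:
    - [[0,0,0],[-0.037,0,-0.0055],-1]
    - [[0,0,0],[-0.037,0,-0.0055],-1]
    - [[0,0,0],[-0.037,0,-0.0055],-1]
    - [[0,0,0],[-0.037,0,-0.0055],-1]
    - [[0,0,0],[-0.037,0,-0.0055],-1]

```text
time: 6.55
ee_pos: [0.6005, 0.0886, 0.1656]
orientation: [-1.286, -1.079, 1.08]
force: [1.2, -0.8, -0.1]
finger_gap: 0.0882
```

Request:
drive_tool:
  targets:
    - [[0,0,0],[-0.0234,0,-0.004],-1]
    - [[0,0,0],[0,0,0],-1]
    - [[0,0,0],[0,0,0],-1]

```text
time: 6.8
ee_pos: [0.6009, 0.0655, 0.1657]
orientation: [-1.287, -1.078, 1.078]
force: [-0.8, 0.6, 0.1]
finger_gap: 0.0881
```

```bash
cat >> h.py <<'E'
def lid(p):
    "lid circle in the wrist view near p, as a world point at z=.12"
    f=arm.grab_frame("wrist");g=cv2.GaussianBlur(cv2.cvtColor(f["pixels"],cv2.COLOR_RGB2GRAY),(5,5),0)
    u=proj(f,p);q=proj(f,(p[0]+.032,p[1],p[2]));r=int(np.hypot(*(q-u)))
    h=cv2.HoughCircles(g,cv2.HOUGH_GRADIENT,1,5,param1=80,param2=15,minRadius=int(r*.92),maxRadius=int(r*1.08))
    print("pred",u.round(1),r)
    if h is not None:
        for c in [c for c in h[0] if np.hypot(*(c[:2]-u))<30][:4]: print(" circ",c.round(1),onz(f,c[0],c[1],.12).round(4))
    cv2.imwrite("pics/lid%d.png"%int(arm.get_state()["time"]*100),f["pixels"][:,:,::-1])
E
python3 - <<'E'
from h import *
lid([.603,.067,.12]); to([.603,.067,.08])
E
```

```text
pred [323.4 272.5] 57
 circ [329.5 276.5  54.9] [0.6057 0.0697 0.12  ]
 circ [323.5 272.5  52.6] [0.603  0.0671 0.12  ]
 circ [315.5 276.5  52.7] [0.6044 0.0627 0.12  ]
 circ [323.5 267.5  57.1] [0.6004 0.0675 0.12  ]
t 6.85 pos [0.6008 0.0666 0.1658] yaw 79.96 tilt [ 0.    -1.     0.001] F [ 0.57  0.28 -0.58] gap 0.0881 q [-0.09  0.53  1.26  0.    1.35 -1.48]
 to [0.603 0.067 0.08 ] shift [ 0.0007  0.0858 -0.0021] rows 3.0
```

Request:
drive_tool:
  targets:
    - [[0,0,0],[0.0007,0.03,-0.002],-1]
    - [[0,0,0],[0,0.032,0],-1]
    - [[0,0,0],[0,0.022,0],-1]
    - [[0,0,0],[0,0,0],1]
    - [[0,0,0],[0,0,0],1]

```text
time: 7.27
ee_pos: [0.6027, 0.068, 0.0818]
orientation: [-1.285, -1.08, 1.082]
force: [-0.2, -1.1, 0.4]
finger_gap: 0.077
```

Request:
drive_tool:
  targets:
    - [[0,0,0],[0,0,0],1]
    - [[0,0,0],[0,0,0],1]
    - [[0,0,0],[0,0,0],1]
    - [[0,0,0],[0,0,0],1]

```text
time: 7.6
ee_pos: [0.6039, 0.0669, 0.0839]
orientation: [-1.289, -1.082, 1.078]
force: [0.2, 0.7, 7.0]
finger_gap: 0.0642
```

Request:
drive_tool:
  targets:
    - [[0,0,0],[0,-0.01,0],1]
    - [[0,0,0],[0,-0.02,0],1]
    - [[0,0,0],[0,-0.02,0],1]
    - [[0,0,0],[0,-0.01,0],1]
    - [[0,0,0],[0,0,0],1]

```text
time: 8.02
ee_pos: [0.6038, 0.0667, 0.1447]
orientation: [-1.29, -1.083, 1.078]
force: [0.6, 0.3, -3.3]
finger_gap: 0.0642
```

Request:
drive_tool:
  targets:
    - [[0,0,0],[0,0,0],1]
    - [[0,0,0],[0,0,0],1]

```text
time: 8.18
ee_pos: [0.6024, 0.0668, 0.141]
orientation: [-1.285, -1.078, 1.081]
force: [0.6, 0.7, -3.3]
finger_gap: 0.0642
```

Request:
drive_tool:
  targets:
    - [[0,0,0],[0,0,0],1]

```text
time: 8.27
ee_pos: [0.6024, 0.0668, 0.1409]
orientation: [-1.285, -1.078, 1.081]
force: [0.6, 0.4, -3.7]
finger_gap: 0.0642
```

Request:
drive_tool:
  targets:
    - [[0,0,0],[0,0,0],1]

```text
time: 8.35
ee_pos: [0.6026, 0.0668, 0.1412]
orientation: [-1.285, -1.078, 1.081]
force: [-0.1, 0.4, -3.3]
finger_gap: 0.0641
```

```bash
python3 - <<'E'
from h import *
to([[.5279,.291,.14],[.58,-.346,.215]])
E
```

```text
t 8.35 pos [0.6026 0.0668 0.1412] yaw 80.0 tilt [-0.    -1.     0.002] F [-0.05  0.45 -3.29] gap 0.0641 q [-0.08  0.56  1.28 -0.    1.3  -1.48]
 to [0.5279 0.291  0.14  ] shift [0.2078 0.0014 0.1125] rows 6.0
 to [ 0.58  -0.346  0.215] shift [-0.4105 -0.0738 -0.0493] rows 11.0
```

Average about -3.4 N, so this one is packed too. It goes to rack cell 2, backing toward the robot first to stay clear of the tin already placed.

Request:
drive_tool:
  targets:
    - [[0,0,0],[0.01,0,0.025],1]
    - [[0,0,0],[0.02,0,0.035],1]
    - [[0,0,0],[0.025,0,0.03],1]
    - [[0,0,0],[0.034,0,0.015],1]
    - [[0,0,0],[0.038,0,0.0075],1]

```text
time: 8.77
ee_pos: [0.5121, 0.2122, 0.1421]
orientation: [-1.286, -1.077, 1.08]
force: [1.6, -0.5, -3.2]
finger_gap: 0.0645
```

Request:
drive_tool:
  targets:
    - [[0,0,0],[0.038,0,0],1]
    - [[0,0,0],[0.028,0,0],1]
    - [[0,0,0],[0.0148,0,0],1]
    - [[0,0,0],[0,0,0],1]
    - [[0,0,0],[0,0,0],1]

```text
time: 9.18
ee_pos: [0.5279, 0.2912, 0.1414]
orientation: [-1.286, -1.079, 1.082]
force: [-0.4, -0.8, -3.6]
finger_gap: 0.0642
```

```bash
python3 - <<'E'
from h import *
to([.5282,.291,.092])
E
```

```text
t 9.18 pos [0.5279 0.2912 0.1414] yaw 80.08 tilt [-0.001 -1.     0.001] F [-0.39 -0.82 -3.62] gap 0.0642 q [ 0.31  0.55  1.29 -0.    1.29 -1.09]
 to [0.5282 0.291  0.092 ] shift [-0.0002  0.0494 -0.0004] rows 2.0
```

Request:
drive_tool:
  targets:
    - [[0,0,0],[0,0.018,0],1]
    - [[0,0,0],[0,0.02,0],1]
    - [[0,0,0],[0,0.012,0],1]
    - [[0,0,0],[0,0,0],1]
    - [[0,0,0],[0,0,0],1]

```text
time: 9.6
ee_pos: [0.5283, 0.2899, 0.0921]
orientation: [-1.287, -1.078, 1.08]
force: [0.2, 0.1, -3.1]
finger_gap: 0.0638
```

Request:
drive_tool:
  targets:
    - [[0,0,0],[0,0.003,0],1]
    - [[0,0,0],[0,0,0],1]
    - [[0,0,0],[0,0,0],1]

```text
time: 9.85
ee_pos: [0.5286, 0.2908, 0.0899]
orientation: [-1.287, -1.08, 1.079]
force: [1.1, 0.0, -3.7]
finger_gap: 0.0639
```

```bash
python3 - <<'E'
from h import *
to([.5282,.291,.087])
E
```

```text
t 9.85 pos [0.5286 0.2908 0.0899] yaw 79.98 tilt [ 0.    -1.    -0.001] F [ 1.11  0.01 -3.66] gap 0.0639 q [ 0.31  0.61  1.36 -0.    1.17 -1.09]
 to [0.5282 0.291  0.087 ] shift [0.0001 0.0029 0.0004] rows 1.0
```

Request:
drive_tool:
  targets:
    - [[0,0,0],[0,0.002,0],1]
    - [[0,0,0],[0,0.001,0],1]
    - [[0,0,0],[0,0,0],1]
    - [[0,0,0],[0,0,0],1]

```text
time: 10.18
ee_pos: [0.5291, 0.2909, 0.088]
orientation: [-1.288, -1.082, 1.078]
force: [-1.8, -2.5, 7.5]
finger_gap: 0.0642
```

Request:
drive_tool:
  targets:
    - [[0,0,0],[0,0.001,0],1]
    - [[0,0,0],[0,0,0],1]
    - [[0,0,0],[0,0,0],1]

```text
time: 10.43
ee_pos: [0.5292, 0.2909, 0.0879]
orientation: [-1.289, -1.083, 1.077]
force: [-2.7, -3.8, 13.4]
finger_gap: 0.0641
```

Touchdown. Releasing and going to the near right tin at (0.475, -0.060).

Request:
drive_tool:
  targets:
    - [[0,0,0],[0,-0.0015,0],1]
    - [[0,0,0],[0,0,0],-1]
    - [[0,0,0],[0,0,0],-1]
    - [[0,0,0],[0,0,0],-1]
    - [[0,0,0],[0,0,0],-1]

```text
time: 10.85
ee_pos: [0.5283, 0.291, 0.0866]
orientation: [-1.287, -1.08, 1.08]
force: [-0.2, 0.8, 0.7]
finger_gap: 0.0876
```

Request:
drive_tool:
  targets:
    - [[0,0,0],[0,-0.02,0],-1]
    - [[0,0,0],[0,-0.035,0],-1]
    - [[0,0,0],[0,-0.025,0],-1]
    - [[0,0,0],[0,0,0],-1]

```text
time: 11.18
ee_pos: [0.5302, 0.2917, 0.1719]
orientation: [-1.29, -1.087, 1.073]
force: [-0.4, -0.4, -0.0]
finger_gap: 0.0882
```

```bash
python3 - <<'E'
from h import *
to([.475,-.0604,.165])
E
```

```text
t 11.18 pos [0.5302 0.2917 0.1719] yaw 80.01 tilt [ 0.004 -1.    -0.008] F [-0.41 -0.42 -0.02] gap 0.0882 q [ 0.31  0.52  1.25  0.    1.35 -1.09]
 to [ 0.475  -0.0604  0.165 ] shift [-0.3563  0.0055 -0.0067] rows 9.0
```

Request:
drive_tool:
  targets:
    - [[0,0,0],[-0.039,0,-0.001],-1]
    - [[0,0,0],[-0.04,0,-0.001],-1]
    - [[0,0,0],[-0.04,0,-0.001],-1]
    - [[0,0,0],[-0.04,0,-0.001],-1]
    - [[0,0,0],[-0.04,0,-0.001],-1]

```text
time: 11.6
ee_pos: [0.4979, 0.0926, 0.1662]
orientation: [-1.286, -1.08, 1.08]
force: [1.0, 0.3, -0.3]
finger_gap: 0.0881
```

Request:
drive_tool:
  targets:
    - [[0,0,0],[-0.04,0,-0.001],-1]
    - [[0,0,0],[-0.04,0,-0.001],-1]
    - [[0,0,0],[-0.04,0,-0.001],-1]
    - [[0,0,0],[-0.0373,0,-0.0005],-1]
    - [[0,0,0],[0,0,0],-1]

```text
time: 12.02
ee_pos: [0.4742, -0.0666, 0.1663]
orientation: [-1.29, -1.075, 1.077]
force: [0.5, 0.0, 0.6]
finger_gap: 0.0881
```

Request:
drive_tool:
  targets:
    - [[0,0,0],[0,0,0],-1]
    - [[0,0,0],[0,0,0],-1]

```text
time: 12.18
ee_pos: [0.4747, -0.061, 0.1664]
orientation: [-1.286, -1.079, 1.079]
force: [0.3, 0.7, -0.0]
finger_gap: 0.0881
```

```bash
python3 - <<'E'
from h import *
lid([.475,-.0604,.12]);to([.475,-.0604,.082])
E
```

```text
pred [320.9 269. ] 57
 circ [315.5 271.5  54.9] [ 0.4759 -0.0633  0.12  ]
 circ [321.5 264.5  59.3] [ 0.4727 -0.0597  0.12  ]
 circ [324.5 271.5  57.1] [ 0.4767 -0.0588  0.12  ]
 circ [320.5 274.5  60.4] [ 0.4779 -0.0611  0.12  ]
t 12.23 pos [ 0.4748 -0.0605  0.1665] yaw 80.05 tilt [ 0. -1.  0.] F [ 0.5   0.93 -0.97] gap 0.088 q [-0.37  0.33  1.61  0.    1.2  -1.77]
 to [ 0.475  -0.0604  0.082 ] shift [ 0.0001  0.0845 -0.0002] rows 3.0
```

Request:
drive_tool:
  targets:
    - [[0,0,0],[0,0.03,0],-1]
    - [[0,0,0],[0,0.032,0],-1]
    - [[0,0,0],[0,0.022,0],-1]
    - [[0,0,0],[0,0,0],1]
    - [[0,0,0],[0,0,0],1]

```text
time: 12.65
ee_pos: [0.4748, -0.0602, 0.0825]
orientation: [-1.284, -1.08, 1.082]
force: [1.0, -0.1, 0.4]
finger_gap: 0.0768
```

Request:
drive_tool:
  targets:
    - [[0,0,0],[0,0,0],1]
    - [[0,0,0],[0,0,0],1]
    - [[0,0,0],[0,0,0],1]
    - [[0,0,0],[0,0,0],1]

```text
time: 12.98
ee_pos: [0.4757, -0.0613, 0.0841]
orientation: [-1.289, -1.082, 1.078]
force: [0.3, 3.3, 7.7]
finger_gap: 0.0644
```

Request:
drive_tool:
  targets:
    - [[0,0,0],[0,-0.01,0],1]
    - [[0,0,0],[0,-0.02,0],1]
    - [[0,0,0],[0,-0.02,0],1]
    - [[0,0,0],[0,-0.01,0],1]
    - [[0,0,0],[0,0,0],1]

```text
time: 13.4
ee_pos: [0.4757, -0.0618, 0.1451]
orientation: [-1.291, -1.082, 1.079]
force: [0.9, 1.4, -0.9]
finger_gap: 0.0642
```

Request:
drive_tool:
  targets:
    - [[0,0,0],[0,0,0],1]
    - [[0,0,0],[0,0,0],1]

```text
time: 13.57
ee_pos: [0.4744, -0.0613, 0.1421]
orientation: [-1.286, -1.079, 1.08]
force: [0.2, 0.1, -1.8]
finger_gap: 0.0644
```

Request:
drive_tool:
  targets:
    - [[0,0,0],[0,0,0],1]

```text
time: 13.65
ee_pos: [0.4744, -0.0613, 0.1419]
orientation: [-1.285, -1.079, 1.08]
force: [0.1, -0.3, -1.4]
finger_gap: 0.0643
```

Request:
drive_tool:
  targets:
    - [[0,0,0],[0,0,0],1]

```text
time: 13.73
ee_pos: [0.4745, -0.0613, 0.142]
orientation: [-1.285, -1.079, 1.08]
force: [-0.6, -0.2, -1.5]
finger_gap: 0.0646
```

```bash
python3 - <<'E'
from h import *
to([[.4505,.305,.14],[.423,-.317,.14],[.541,-.339,.14]])
E
```

```text
t 13.73 pos [ 0.4745 -0.0613  0.142 ] yaw 79.99 tilt [ 0.    -1.     0.001] F [-0.63 -0.18 -1.54] gap 0.0646 q [-0.38  0.36  1.64 -0.    1.14 -1.77]
 to [0.4505 0.305  0.14  ] shift [0.3566 0.0023 0.0873] rows 9.0
 to [ 0.423 -0.317  0.14 ] shift [-0.2607  0.0019  0.0063] rows 7.0
 to [ 0.541 -0.339  0.14 ] shift [-0.2619  0.0018 -0.1137] rows 7.0
```

About -1.5 N, so this tin is empty. Taking it to the pan at (0.423, -0.317).

Request:
drive_tool:
  targets:
    - [[0,0,0],[-0.02,0,0.001],1]
    - [[0,0,0],[-0.039,0,0.001],1]
    - [[0,0,0],[-0.039,0,0.001],1]
    - [[0,0,0],[-0.039,0,0.001],1]
    - [[0,0,0],[-0.039,0,0.001],1]

```text
time: 14.15
ee_pos: [0.4386, -0.2354, 0.1423]
orientation: [-1.286, -1.08, 1.08]
force: [0.5, -0.1, -1.6]
finger_gap: 0.0647
```

Request:
drive_tool:
  targets:
    - [[0,0,0],[-0.039,0,0.001],1]
    - [[0,0,0],[-0.03,0,0],1]
    - [[0,0,0],[-0.0157,0,0],1]
    - [[0,0,0],[0,0,0],1]
    - [[0,0,0],[0,0,0],1]

```text
time: 14.57
ee_pos: [0.4234, -0.3167, 0.1421]
orientation: [-1.286, -1.079, 1.078]
force: [-0.1, 1.1, -1.4]
finger_gap: 0.0644
```

Request:
drive_tool:
  targets:
    - [[0,0,0],[0,0,0],1]

```text
time: 14.65
ee_pos: [0.4238, -0.3156, 0.1424]
orientation: [-1.285, -1.08, 1.08]
force: [0.9, 1.1, -0.7]
finger_gap: 0.0641
```

```bash
python3 - <<'E'
from h import *
g=arm.grab_frame("top")
v=cv2.resize(g["pixels"][180:370,120:530],None,fx=1.9,fy=1.9);cv2.imwrite("pics/t4.png",v[:,:,::-1])
to([.423,-.317,.09])
E
```

```text
t 14.7 pos [ 0.4239 -0.3155  0.1426] yaw 80.09 tilt [ 0.001 -1.     0.001] F [ 0.23  0.17 -1.88] gap 0.0642 q [-0.86  0.44  1.51  0.    1.2  -2.26]
 to [ 0.423 -0.317  0.09 ] shift [-0.0017  0.0526  0.0006] rows 2.0
```

View pics/t4.png

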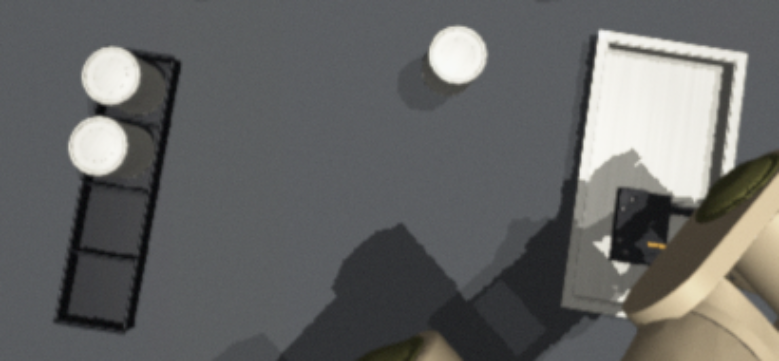

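The top crop shows both packed tins standing in the two far rack cells, and the gripper over the pan. Lowering.

Request:
drive_tool:
  targets:
    - [[0,0,0],[0,0.018,0],1]
    - [[0,0,0],[0,0.02,0],1]
    - [[0,0,0],[0,0.011,0],1]
    - [[0,0,0],[0,0,0],1]
    - [[0,0,0],[0,0,0],1]

```text
time: 15.12
ee_pos: [0.424, -0.316, 0.0938]
orientation: [-1.285, -1.081, 1.081]
force: [-0.7, -0.3, -1.6]
finger_gap: 0.0641
```

Request:
drive_tool:
  targets:
    - [[0,0,0],[0,0.004,0],1]
    - [[0,0,0],[0,0,0],1]
    - [[0,0,0],[0,0,0],1]

```text
time: 15.37
ee_pos: [0.4238, -0.3171, 0.0902]
orientation: [-1.287, -1.08, 1.08]
force: [-0.2, 0.0, -0.7]
finger_gap: 0.0642
```

Request:
drive_tool:
  targets:
    - [[0,0,0],[0,0.002,0],1]
    - [[0,0,0],[0,0,0],1]
    - [[0,0,0],[0,0,0],1]

```text
time: 15.62
ee_pos: [0.4236, -0.3172, 0.0878]
orientation: [-1.287, -1.08, 1.08]
force: [-0.2, -0.6, -1.5]
finger_gap: 0.0642
```

Request:
drive_tool:
  targets:
    - [[0,0,0],[0,0.002,0],1]
    - [[0,0,0],[0,0,0],1]
    - [[0,0,0],[0,0,0],1]

```text
time: 15.87
ee_pos: [0.4237, -0.3173, 0.0871]
orientation: [-1.288, -1.08, 1.08]
force: [-3.7, 3.5, 12.0]
finger_gap: 0.0641
```

Request:
drive_tool:
  targets:
    - [[0,0,0],[0,0.001,0],1]
    - [[0,0,0],[0,0,0],1]
    - [[0,0,0],[0,0,0],1]

```text
time: 16.12
ee_pos: [0.4238, -0.3174, 0.087]
orientation: [-1.289, -1.08, 1.08]
force: [-4.3, 4.7, 22.4]
finger_gap: 0.0639
```

Down on the pan floor. Releasing and going to the last tin at (0.618, -0.096).

Request:
drive_tool:
  targets:
    - [[0,0,0],[0,-0.0025,0],1]
    - [[0,0,0],[0,0,0],-1]
    - [[0,0,0],[0,0,0],-1]
    - [[0,0,0],[0,0,0],-1]
    - [[0,0,0],[0,0,0],-1]

```text
time: 16.53
ee_pos: [0.4236, -0.3171, 0.0869]
orientation: [-1.286, -1.08, 1.08]
force: [0.3, 0.6, -0.7]
finger_gap: 0.0872
```

Request:
drive_tool:
  targets:
    - [[0,0,0],[0,-0.02,0],-1]
    - [[0,0,0],[0,-0.035,0],-1]
    - [[0,0,0],[0,-0.025,0],-1]
    - [[0,0,0],[0,0,0],-1]

```text
time: 16.87
ee_pos: [0.4249, -0.3185, 0.1717]
orientation: [-1.295, -1.081, 1.081]
force: [0.3, 0.5, 0.9]
finger_gap: 0.0882
```

```bash
python3 - <<'E'
from h import *
to([.618,-.0957,.166])
E
```

```text
t 16.87 pos [ 0.4249 -0.3185  0.1717] yaw 80.01 tilt [-0.005 -1.    -0.006] F [0.34 0.54 0.87] gap 0.0882 q [-0.87  0.4   1.47  0.    1.26 -2.26]
 to [ 0.618  -0.0957  0.166 ] shift [ 0.253   0.0053 -0.1514] rows 8.0
```

Request:
drive_tool:
  targets:
    - [[0,0,0],[0.0315,0,-0.0191],-1]
    - [[0,0,0],[0.0315,0,-0.0191],-1]
    - [[0,0,0],[0.0315,0,-0.0191],-1]
    - [[0,0,0],[0.0315,0,-0.0191],-1]
    - [[0,0,0],[0.0315,0,-0.0191],-1]

```text
time: 17.28
ee_pos: [0.5458, -0.1771, 0.1665]
orientation: [-1.286, -1.079, 1.08]
force: [0.2, -0.4, 1.2]
finger_gap: 0.088
```

Request:
drive_tool:
  targets:
    - [[0,0,0],[0.0315,0,-0.0191],-1]
    - [[0,0,0],[0.0315,0,-0.0191],-1]
    - [[0,0,0],[0.0315,0,-0.0191],-1]
    - [[0,0,0],[0,0,0],-1]
    - [[0,0,0],[0,0,0],-1]

```text
time: 17.7
ee_pos: [0.6183, -0.094, 0.1659]
orientation: [-1.284, -1.081, 1.082]
force: [-1.0, -0.7, -0.2]
finger_gap: 0.088
```

Request:
drive_tool:
  targets:
    - [[0,0,0],[0,0,0],-1]

```text
time: 17.78
ee_pos: [0.6174, -0.0958, 0.1664]
orientation: [-1.286, -1.079, 1.08]
force: [0.1, 0.4, 0.5]
finger_gap: 0.0881
```

```bash
python3 - <<'E'
from h import *
lid([.618,-.0957,.12]);to([.618,-.0957,.082])
E
```

```text
pred [320.1 269.8] 57
 circ [320.5 269.5  60.4] [ 0.6179 -0.0955  0.12  ]
 circ [328.5 273.5  52.7] [ 0.6207 -0.0918  0.12  ]
 circ [313.5 272.5  53.8] [ 0.6189 -0.0993  0.12  ]
 circ [320.5 276.5  60.4] [ 0.6216 -0.0961  0.12  ]
t 17.83 pos [ 0.6172 -0.0963  0.1667] yaw 79.95 tilt [-0.    -1.     0.001] F [-1.1  -1.19  0.74] gap 0.0885 q [-0.34  0.57  1.19 -0.    1.38 -1.74]
 to [ 0.618  -0.0957  0.082 ] shift [ 0.0007  0.0847 -0.0007] rows 3.0
```

Request:
drive_tool:
  targets:
    - [[0,0,0],[0,0.03,-0.001],-1]
    - [[0,0,0],[0,0.032,0],-1]
    - [[0,0,0],[0,0.022,0],-1]
    - [[0,0,0],[0,0,0],1]
    - [[0,0,0],[0,0,0],1]

```text
time: 18.25
ee_pos: [0.6182, -0.0967, 0.0831]
orientation: [-1.286, -1.077, 1.079]
force: [0.5, 0.6, 0.7]
finger_gap: 0.0767
```

Request:
drive_tool:
  targets:
    - [[0,0,0],[0,0,0],1]
    - [[0,0,0],[0,0,0],1]
    - [[0,0,0],[0,0,0],1]
    - [[0,0,0],[0,0,0],1]

```text
time: 18.58
ee_pos: [0.6196, -0.0964, 0.0852]
orientation: [-1.29, -1.081, 1.079]
force: [-0.6, -1.1, 6.6]
finger_gap: 0.0642
```

Request:
drive_tool:
  targets:
    - [[0,0,0],[0,-0.01,0],1]
    - [[0,0,0],[0,-0.02,0],1]
    - [[0,0,0],[0,-0.02,0],1]
    - [[0,0,0],[0,-0.01,0],1]
    - [[0,0,0],[0,0,0],1]

```text
time: 19.0
ee_pos: [0.6197, -0.0958, 0.1461]
orientation: [-1.291, -1.083, 1.078]
force: [0.4, -1.0, -1.9]
finger_gap: 0.0644
```

Request:
drive_tool:
  targets:
    - [[0,0,0],[0,0,0],1]
    - [[0,0,0],[0,0,0],1]

```text
time: 19.17
ee_pos: [0.6183, -0.0954, 0.1421]
orientation: [-1.285, -1.079, 1.08]
force: [-0.7, 0.8, -1.0]
finger_gap: 0.0643
```

Request:
drive_tool:
  targets:
    - [[0,0,0],[0,0,0],1]

```text
time: 19.25
ee_pos: [0.6184, -0.0955, 0.142]
orientation: [-1.285, -1.078, 1.08]
force: [-0.3, -0.8, -2.4]
finger_gap: 0.0641
```

Request:
drive_tool:
  targets:
    - [[0,0,0],[0,0,0],1]

```text
time: 19.33
ee_pos: [0.6185, -0.0956, 0.1422]
orientation: [-1.285, -1.079, 1.08]
force: [0.5, 1.0, -0.7]
finger_gap: 0.0646
```

```bash
python3 - <<'E'
from h import *
to([[.4505,.305,.14],[.541,-.339,.14]])
E
```

```text
t 19.33 pos [ 0.6185 -0.0956  0.1422] yaw 80.0 tilt [ 0.    -1.     0.002] F [ 0.46  0.97 -0.7 ] gap 0.0646 q [-0.34  0.59  1.22 -0.    1.33 -1.74]
 to [0.4505 0.305  0.14  ] shift [0.3653 0.0027 0.235 ] rows 11.0
 to [ 0.541 -0.339  0.14 ] shift [-0.2532  0.0022  0.034 ] rows 7.0
```

The readings -1.0, -2.4 and -0.7 are too noisy to call. Sampling more.

Request:
drive_tool:
  targets:
    - [[0,0,0],[0,0,0],1]

```text
time: 19.42
ee_pos: [0.6186, -0.0956, 0.1425]
orientation: [-1.286, -1.079, 1.08]
force: [-0.2, -0.5, -0.6]
finger_gap: 0.0642
```

Request:
drive_tool:
  targets:
    - [[0,0,0],[0,0,0],1]

```text
time: 19.5
ee_pos: [0.6187, -0.0956, 0.1428]
orientation: [-1.286, -1.079, 1.08]
force: [-0.1, 0.5, -1.4]
finger_gap: 0.0641
```

Request:
drive_tool:
  targets:
    - [[0,0,0],[0,0,0],1]

```text
time: 19.58
ee_pos: [0.6188, -0.0957, 0.143]
orientation: [-1.286, -1.079, 1.08]
force: [0.2, -1.2, -0.3]
finger_gap: 0.064
```

Request:
drive_tool:
  targets:
    - [[0,0,0],[0,0,0],1]

```text
time: 19.67
ee_pos: [0.6188, -0.0957, 0.1431]
orientation: [-1.287, -1.08, 1.08]
force: [-0.3, 1.0, -1.2]
finger_gap: 0.0641
```

Request:
drive_tool:
  targets:
    - [[0,0,0],[0,0,0],1]

```text
time: 19.75
ee_pos: [0.6188, -0.0956, 0.1432]
orientation: [-1.287, -1.08, 1.08]
force: [-0.5, 0.1, -1.9]
finger_gap: 0.0641
```

Request:
drive_tool:
  targets:
    - [[0,0,0],[0,0,0],1]

```text
time: 19.83
ee_pos: [0.6189, -0.0957, 0.1432]
orientation: [-1.287, -1.08, 1.08]
force: [-0.6, 0.3, -2.0]
finger_gap: 0.0642
```

Over nine readings the mean is about -1.3 N, so it is empty. Moving to the pan at (0.541, -0.339).

Request:
drive_tool:
  targets:
    - [[0,0,0],[-0.02,0,0.004],1]
    - [[0,0,0],[-0.038,0,0.005],1]
    - [[0,0,0],[-0.038,0,0.005],1]
    - [[0,0,0],[-0.038,0,0.005],1]
    - [[0,0,0],[-0.038,0,0.005],1]

```text
time: 20.25
ee_pos: [0.5646, -0.2623, 0.1434]
orientation: [-1.287, -1.08, 1.08]
force: [0.7, 0.1, -1.2]
finger_gap: 0.064
```

Request:
drive_tool:
  targets:
    - [[0,0,0],[-0.038,0,0.005],1]
    - [[0,0,0],[-0.029,0,0.004],1]
    - [[0,0,0],[-0.0142,0,0.001],1]
    - [[0,0,0],[0,0,0],1]
    - [[0,0,0],[0,0,0],1]

```text
time: 20.67
ee_pos: [0.5414, -0.3388, 0.1431]
orientation: [-1.287, -1.079, 1.079]
force: [0.2, -0.1, -1.4]
finger_gap: 0.0642
```

Request:
drive_tool:
  targets:
    - [[0,0,0],[0,0.018,0],1]
    - [[0,0,0],[0,0.02,0],1]
    - [[0,0,0],[0,0.011,0],1]
    - [[0,0,0],[0,0,0],1]
    - [[0,0,0],[0,0,0],1]

```text
time: 21.08
ee_pos: [0.5419, -0.3381, 0.0943]
orientation: [-1.285, -1.081, 1.081]
force: [0.5, 0.2, -1.1]
finger_gap: 0.0641
```

Request:
drive_tool:
  targets:
    - [[0,0,0],[0,0.003,0],1]
    - [[0,0,0],[0,0,0],1]
    - [[0,0,0],[0,0,0],1]

```text
time: 21.33
ee_pos: [0.5416, -0.3391, 0.0919]
orientation: [-1.288, -1.08, 1.08]
force: [1.0, -0.2, -1.8]
finger_gap: 0.064
```

Request:
drive_tool:
  targets:
    - [[0,0,0],[0,0.003,0],1]
    - [[0,0,0],[0,0,0],1]
    - [[0,0,0],[0,0,0],1]

```text
time: 21.58
ee_pos: [0.5414, -0.3392, 0.0883]
orientation: [-1.287, -1.08, 1.079]
force: [-0.6, 0.5, -0.8]
finger_gap: 0.0641
```

Request:
drive_tool:
  targets:
    - [[0,0,0],[0,0.001,0],1]
    - [[0,0,0],[0,0,0],1]
    - [[0,0,0],[0,0,0],1]

```text
time: 21.83
ee_pos: [0.5415, -0.3392, 0.0883]
orientation: [-1.288, -1.08, 1.08]
force: [-2.8, 0.8, 5.0]
finger_gap: 0.064
```

Touchdown. Releasing and retreating toward the middle, then checking.

Request:
drive_tool:
  targets:
    - [[0,0,0],[0,-0.0005,0],1]
    - [[0,0,0],[0,0,0],-1]
    - [[0,0,0],[0,0,0],-1]
    - [[0,0,0],[0,0,0],-1]
    - [[0,0,0],[0,0,0],-1]

```text
time: 22.25
ee_pos: [0.5414, -0.3391, 0.0876]
orientation: [-1.287, -1.08, 1.08]
force: [0.2, -0.8, 0.2]
finger_gap: 0.0871
```

Request:
drive_tool:
  targets:
    - [[0,0,0],[0,-0.02,0],-1]
    - [[0,0,0],[0,-0.035,0],-1]
    - [[0,0,0],[0,-0.035,0],-1]
    - [[0,0,0],[0,-0.035,0],-1]
    - [[0,0,0],[0.03,0,0.02],-1]

```text
time: 22.67
ee_pos: [0.5303, -0.3118, 0.2201]
orientation: [-1.305, -1.082, 1.079]
force: [1.0, -0.4, -0.1]
finger_gap: 0.0882
```

Request:
drive_tool:
  targets:
    - [[0,0,0],[0.035,0,0.02],-1]
    - [[0,0,0],[0.035,0,0.02],-1]
    - [[0,0,0],[0.035,0,0.02],-1]
    - [[0,0,0],[0.035,0,0.02],-1]
    - [[0,0,0],[0.035,0,0.02],-1]

```text
time: 23.08
ee_pos: [0.4578, -0.1147, 0.2127]
orientation: [-1.287, -1.08, 1.079]
force: [0.2, -0.1, 0.2]
finger_gap: 0.0882
```

Request:
drive_tool:
  targets:
    - [[0,0,0],[0.035,0,0.02],-1]
    - [[0,0,0],[0.035,0,0],-1]
    - [[0,0,0],[0,0,0],-1]
    - [[0,0,0],[0,0,0],-1]
    - [[0,0,0],[0,0,0],-1]

```text
time: 23.5
ee_pos: [0.4515, -0.0444, 0.2127]
orientation: [-1.287, -1.08, 1.08]
force: [0.4, -0.2, 0.4]
finger_gap: 0.0877
```

```bash
python3 - <<'E'
from h import *
t=arm.grab_frame("top");s=arm.grab_frame("side")
v=np.vstack([cv2.resize(t["pixels"][90:370],(600,262)),cv2.resize(s["pixels"][120:430],(600,290))])
cv2.imwrite("pics/end.png",v[:,:,::-1]);to([.4,0,.2])
m=(t["pixels"].min(2)>150).astype(np.uint8);m[:,225:]=0;m[:190]=0;m[360:]=0;m[:,:120]=0
X=np.array([.984,-.178]);Y=np.array([.178,.984]);c=np.array([.489,.298])
for k in cv2.findContours(m,0,1)[0]:
    if cv2.contourArea(k)>300:
        (u,w),r=cv2.minEnclosingCircle(k);p=onz(t,u,w,.124)[:2]+[-.003,.002];print(u,w,r,p,(p-c)@X,(p-c)@Y)
E
```

```text
t 23.6 pos [ 0.4515 -0.045   0.2126] yaw 79.92 tilt [-0. -1.  0.] F [-0.02  0.34  0.4 ] gap 0.088 q [-0.36  0.24  1.59 -0.    1.31 -1.76]
 to [0.4 0.  0.2] shift [0.0353 0.0126 0.0585] rows 2.0
171.0 256.5 15.53232479095459 [0.52842985 0.29106683] 0.04003307600879128 0.00019626995374578932
177.77906799316406 219.22093200683594 15.309469223022461 [0.60416919 0.27783204] 0.11691638200572027 0.0006548471187755622
```

View pics/end.png

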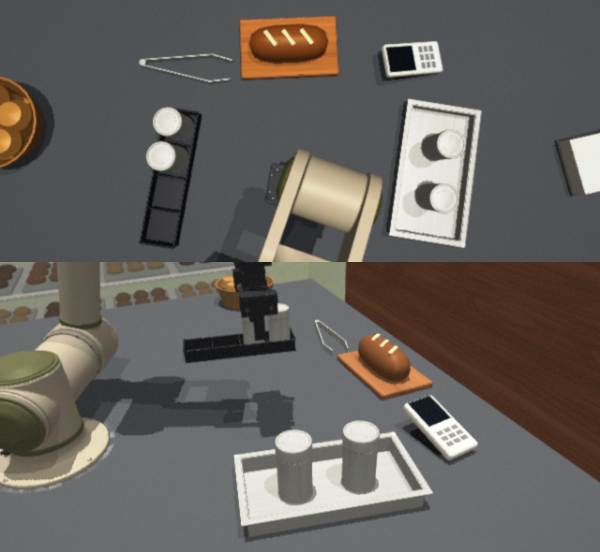

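The final views show two tins upright in the far rack cells (167,122 and 161,156) and two upright in the pan (447,145 and 441,197). The card reader, loaf and tongs look unmoved. Handing in.

```bash
python3 -c "
from bench import arm
print(arm.close_job())"
```

```text
the job is handed in; nothing more can be done
None
```

I picked up and weighed all four tins, set each one down where it belongs, and handed the job in at about 23.6 s of the 72 s allowed. No verdict was reported.

| Tin (start position) | Mean force | Judged | Placed |
|---|---|---|---|
| Near left | about 2.7 N | packed | rack compartment 4 of 4 |
| Far left | about 3.4 N | packed | rack compartment 3 of 4 |
| Near right | about 1.4 N | empty | pan |
| Far right | about 1.3 N | empty | pan |

**Last checks:**
- Each tin was lowered until the force reading showed contact with the floor under it, then released.
- The final top and side pictures show all four upright, with the gripper clear of everything and the card reader, loaf and tongs apparently unmoved (I judged this by eye only).
- By the top camera, the two rack tins stand within about 2 mm of their compartment centres.

**What disagreed:**
- The top and wrist cameras differed by 3–5 mm. I used mostly the wrist camera's values.
- Single force readings scattered by more than 0.5 N, so I averaged several. The last tin's first three were too scattered to call, and I took six more.

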